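# Fit the water-filter cartridge through the dust flap until it catches

### The job

Fit the filter cartridge into the water dispenser: take it from the table and push it upright, foot first, down through the spring dust flap in the top of the dispenser until it catches at the bottom, stays down by itself with the valve open, and the flap has closed over it. The seat is hidden and sits deeper in some machines than in others, so feel for it and press gently, never ramming it; leave the glass, the jar and the ramekin standing where they are.

Things in the scene. Friction and masses are not known exactly. Their poses are not given: they have to be found in the camera images.
- cartridge: Water-filter cartridge, 0.2 kg: upright white plastic block on a grey foot, 52 mm (its x) by 38 mm (its y), 92 mm tall (z up). Origin at the centre of its underside. Foot: flange 12 mm tall with rounded lower edges, then a narrower waist up to 32 mm, then the plain white body. Stands on the table; grip it across y (38 mm) near the top. A half turn about z makes no difference.
- cartridge_top (a point): Centre of the cartridge's flat top, 92 mm above its underside; push here with closed fingertips (about 27 by 22 mm, they fit through the dispenser's opening). Once caught, it lies 30 to 49 mm below the port (differs from machine to machine, cannot be seen).
- water_dispenser: Counter-top water dispenser, fixed: steel tower 116 mm (x) by 104 mm (y), 155 mm tall, black top plate; spout and drip tray reach 151 mm out on its front (-x). Origin on the table under the centre of the top opening, z up. Never push the cartridge against it (rim, flap or seat) with more than 18 N: a contact force over 25 N, weight and springs included, is ramming.
- port (a point): Centre of the opening in the dispenser's top plate, level with its upper face, 155 mm above the table; axes those of the dispenser. Opening 56 mm along x by 42 mm along y, slightly bevelled: 2 mm round the cartridge, whose x must lie along the port's x (either way). Below come the twin-leaf flap, then a straight well, also 56 by 42 mm, with a bevelled mouth 32 to 42 mm down.
- flap_left (a joint): Leaf of the dust flap under the top plate, hinged along the opening's +y side, 22 mm long; rad, 0 closed (level), 1.5 hanging straight down. A light spring (0.5 N at the tip when closed, 1.7 N when open) shuts it once nothing stands in its way.
- flap_right (a joint): The other leaf, hinged along the opening's -y side; same values.
- valve (a joint): Spring valve stem in the hidden seat at the well's bottom; m, 0 up, grows as the cartridge presses it (3 N plus 0.3 N per mm). About 8 mm down, two spring bolts snap over the flange (5 to 9 N of push); then it stays 6 to 10 mm down by itself, else it returns to 0. Some 1 mm past the catch a rubber seal ring stiffens it by 8 N per mm.
- tumbler: Drinking glass, 80 mm across, 91 mm tall, on the dispenser's drip tray under the spout; origin under its base. Leave alone.
- spice: Spice jar with black lid, 65 mm across, 94 mm tall, on the table left of the dispenser; origin under its base. Leave alone.
- ramekin: White ramekin, 69 mm across, 42 mm tall, on the table further left; origin under its base. Leave alone.
Mind the look-alikes: they are no part of the job. What is shaped like the cartridge but turquoise is not meant.

How it is judged:
By the outcome, as a careful person would: the job done as asked, in the order asked, and still so for the second after the job is handed in, with the robot touching nothing.
It also fails if it takes over 67 s, if anything falls off the work surface, if the arm or the gripper's body presses on something with over 40 N, if the wrist force passes 120 N, or if a joint passes its speed limit or range.

### The arm

A 6-joint arm with a two-finger parallel gripper is mounted at the origin on a cart in front of the work surface, level with it; the furniture and walls round the work are solid. World frame = base frame: x ahead of the robot, y to its left, z up, the work surface at z = 0. Lengths are in m, angles in degrees, forces in N, time in s.
With the tool pointing down it reaches from about 0.4 to 0.825 m from the base axis. Payload 7 kg.
Tool frame: the origin (TCP) lies on the centre line of the jaws, within the pads' length; the fingertips stand 19 mm ahead of it and the grasp point (between the pads) is the TCP (r.tip_extent is the distance from the TCP to the fingertips, in m); z points along the fingers, y is the line along which they close (so a half turn about z gives the same grasp; the last joint's range is limited). The gripper opens to 88 mm and grips with 3 to 60 N. Pads are 19 mm wide; open, the fingers measure 130 mm over their backs; the gripper's body (78 mm by 193 mm) begins 47 mm behind the grasp point.
Start: joints at [-53.852, 20.546, 0.682, 0, -70.136, -16.507], TCP at [0.227, -0.636, 0.246] pointing down, gripper open.
Joint ranges: [-176.03, 176.03], [-82.01, 121.73], [-58.28, 71.71], [-173.87, 95.51], [-174.79, -0.11], [-173.66, 173.66]. Speed limits (degrees/s): [136.94, 136.94, 172.46, 180, 180, 180].

### API

Orientations are given as [roll, pitch, yaw] about the fixed x, y, z axes, in that order (R = Rz(yaw) Ry(pitch) Rx(roll)).
In Python, from plant import r gives the robot as it stands. The module is installed in compiled form; this text tells all that it offers.
- The arm moves only by the tool jog_arm, never from a script. Its argument "deltas" is a list that holds one entry, the list of rows, each a list of 5 numbers: the opening, from -1 (shut) to 1 (fully open), then the shift along the world's x, y, z in cm, then the turn about the world's z in rad. In form: [[[claw, dx, dy, dz, turn], ...]]. A call has 1 to 8 rows; each row shifts and turns the commanded pose from where the row before left it; what a row does not reach is not made up. A row lasts 1/8 s, in which the tool goes at most 62.5 mm and 10.7 degrees, less where a joint would pass 70% of its speed; a pose out of reach is approached as far as the arm can. A call with a gripper value outside its range is refused whole. The fingers move at their own pace and stop on an object; "force" is the grip in N (left out, the last holds). Time passes only in rows, so rows that do not move let the fingers close. It gives the time, the measured TCP pose, the force, the opening and the grip force at its end, in the units of the state.
- r.get_state(): the state, without advancing time (a new reading comes with each control period).
- r.capture(name): name is "scene" or "top" or "wrist"; returns the picture (480x640x3 uint8, blue, green, red); there is no depth.
- r.camera_info(name): a dict with "fx", "fy", "cx", "cy" (pixels), "view" (4x4, takes a point from world to camera coordinates). Camera axes: x right, y up, looking along -z (the intrinsics and any distortion apply to the point x, -y, -z); pixel columns grow to the right and rows downward; lengths in m; the calibration is good to about 2 mm. A picture is of the moment at which its call begins: read the wrist's pose just before it. camera_info takes no time and is no camera call; for the wrist camera it gives the pose at the moment of the call.
- r.close_job(): hands the job in; it is judged then, once.
The state is a dict: "time_s": time; "joints": joint angles; "qd": joint speeds; "joint_torque": joint torques, N m; "tcp_pos": TCP position; "eef_rot": TCP orientation; "contact_force": force on the tool from outside, world axes, zero at the start; "moment": the same for the moment, N m; "gripper_width": finger opening in m; "gripper_force": force on a finger pad.
Only numpy, scipy, OpenCV 4.12 (cv2) and the standard library are available. Lean on these libraries where they do the work, as an engineer would, in place of code of your own. Each camera call takes 0.05 s, during which the arm holds its last target. There are 200 camera calls.

## Working session

There is one attempt and no reset: what is moved stays moved. The work goes in short steps, Python scripts to look and compute and a tool call to move; the robot and the scene stay as the last step left them, time stands still between calls to the robot, and variables do not carry over. Pictures are saved under pics/ and viewed, at most 10 in all, crops included, and the job is handed in when it is done.

Besides the shell and the picture viewer there is one more tool, called after ">>>" as name(argument=value, ...), one argument or row to a line, values as JSON. jog_arm: Moves the arm, as the interface text tells. Its arguments: {"type":"object","properties":{"deltas":{"type":"array"},"force":{"type":"number"}},"required":["deltas"]}

```bash
mkdir -p pics; python3 - <<'E'
from plant import r
import cv2,numpy as np
for n in("scene","top"):
    im=r.capture(n);cv2.imwrite(f"pics/{n}.png",im)
    c=r.camera_info(n);print(n,{k:(np.round(v,4).tolist()) for k,v in c.items()})
s=r.get_state();print(s)
E
```

```text
scene {'fx': 621.8085, 'fy': 621.8085, 'cx': 322.7783, 'cy': 231.9791, 'view': [[-0.8227, -0.5685, 0.0001, 0.4244], [0.227, -0.3284, 0.9169, -0.2603], [-0.5212, 0.7543, 0.3992, -0.9488], [0.0, 0.0, 0.0, 1.0]]}
top {'fx': 474.5655, 'fy': 474.5655, 'cx': 317.85, 'cy': 240.6523, 'view': [[-0.0173, -0.9998, -0.0102, -0.0454], [0.9953, -0.0182, 0.0946, -0.5814], [-0.0948, -0.0085, 0.9955, -0.9646], [0.0, 0.0, 0.0, 1.0]]}
{'time_s': 0.1, 'joints': array([-5.38518421e+01,  2.05873490e+01,  6.40698541e-01, -1.81304551e-02,
       -7.01367867e+01, -1.65059966e+01]), 'qd': array([-0.05934945, -0.10281778,  0.09410182,  0.00128669,  0.0034028 ,
        0.04046264]), 'joint_torque': array([-2.30363294e-03, -5.84160161e+01,  2.93748450e+01,  7.01563329e+00,
        1.00538073e-02, -7.33478873e-05]), 'tcp_pos': array([ 0.2267337 , -0.63535351,  0.24472765]), 'eef_rot': array([ 1.79915158e+02, -7.36555866e-03, -1.60364006e+02]), 'contact_force': array([-0.2686409 , -0.01632909,  0.13900224]), 'moment': array([-0.01560594,  0.01036294,  0.00888199]), 'gripper_force': 0.0, 'gripper_width': 0.08798907177251189}
```

View pics/scene.png

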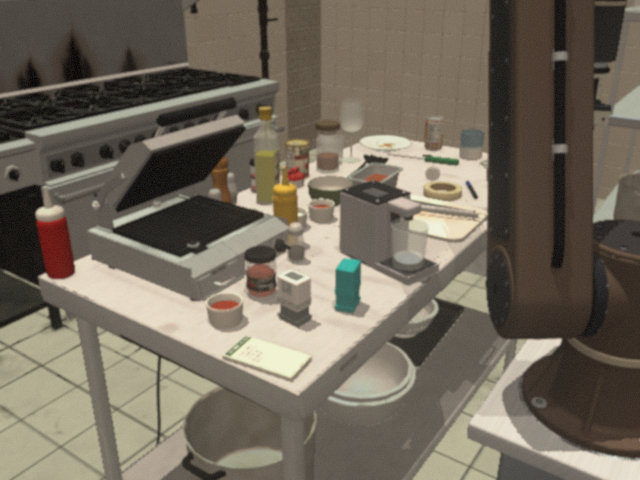

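View pics/top.png

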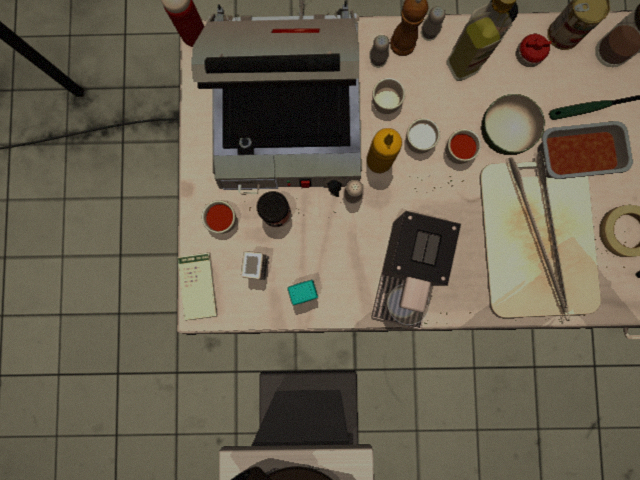

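The scene view shows the white cartridge at about (295,297) and the turquoise look-alike at (347,285). In the top view the cartridge is at (255,265), the decoy at (302,291), and the dispenser's black plate at (425,248) with the flap opening at (426,247), turned by roughly 15°.

```bash
cat > h.py <<'E'
from plant import r
import cv2,numpy as np
def ray(c,uv,z):
    V=np.array(c["view"]);R=V[:3,:3];o=-R.T@V[:3,3]
    uv=np.atleast_2d(uv).astype(float)
    d=np.c_[(uv[:,0]-c["cx"])/c["fx"],-(uv[:,1]-c["cy"])/c["fy"],-np.ones(len(uv))]@R
    return o+d*((z-o[2])/d[:,2])[:,None]
def proj(c,P):
    V=np.array(c["view"]);p=np.atleast_2d(P)@V[:3,:3].T+V[:3,3]
    return np.c_[c["cx"]+c["fx"]*p[:,0]/-p[:,2],c["cy"]-c["fy"]*p[:,1]/-p[:,2]]
E
python3 - <<'E'
from h import *
im=cv2.imread("pics/top.png");c=r.camera_info("top")
a=cv2.resize(im[200:335,370:475],None,fx=5,fy=4.4,interpolation=cv2.INTER_CUBIC)
a=cv2.resize(im[200:335,370:475],(400,514),interpolation=cv2.INTER_CUBIC);b=cv2.resize(im[235:300,225:290],(400,400),interpolation=cv2.INTER_CUBIC)
b=cv2.copyMakeBorder(b,0,114,0,0,cv2.BORDER_CONSTANT);cv2.imwrite("pics/crop.png",np.hstack([a,b]))
g=im.max(2)
# plate
m=((g<60)*255).astype(np.uint8);m[:, :375]=0;m[:,475:]=0;m[:200]=0;m[300:]=0
m=cv2.morphologyEx(m,cv2.MORPH_OPEN,np.ones((5,5)))
cs,_=cv2.findContours(m,0,2);k=max(cs,key=cv2.contourArea)
bx=cv2.boxPoints(cv2.minAreaRect(k));print("plate px",bx.round(1).tolist())
P=ray(c,bx,.155);print(P.round(4),P.mean(0),np.linalg.norm(np.diff(P,axis=0),axis=1))
E
```

```text
plate px [[381.3999938964844, 275.29998779296875], [395.5, 209.10000610351562], [460.20001220703125, 223.0], [446.0, 289.20001220703125]]
[[ 0.5035 -0.1703  0.155 ]
 [ 0.6237 -0.1998  0.155 ]
 [ 0.596  -0.3165  0.155 ]
 [ 0.4766 -0.2857  0.155 ]] [ 0.54993744 -0.24309085  0.155     ] [0.12377548 0.11995816 0.1232873 ]
```

View pics/crop.png

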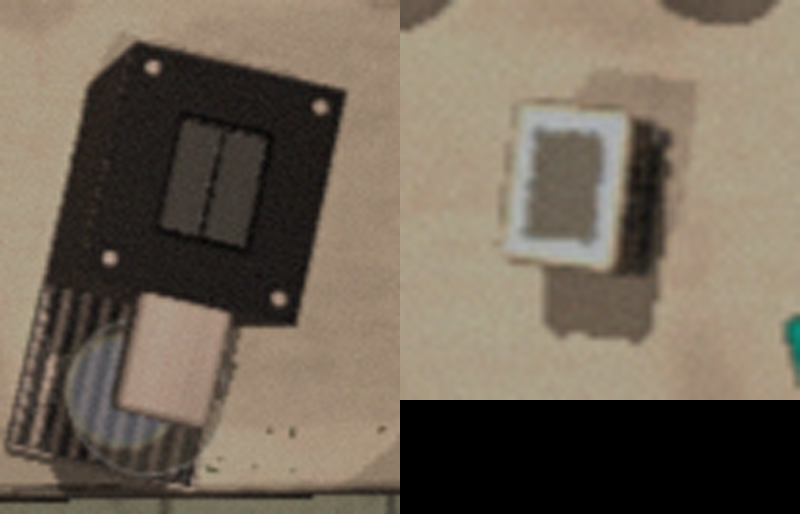

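The dispenser's opening has crop corners near (182,117), (272,133), (249,248) and (160,231). The cartridge's white top spans about (522,103) to (618,270), with its long side nearly along world x.

```bash
python3 - <<'E'
from h import *
c=r.camera_info("top")
def rep(n,px,z):
    P=ray(c,px,z)[:,:2];ctr=P.mean(0)
    l=((P[0]-P[3])+(P[1]-P[2]))/2;w=((P[0]-P[1])+(P[3]-P[2]))/2
    print(n,ctr.round(4),"L",np.linalg.norm(l).round(4),"W",np.linalg.norm(w).round(4),"yaw",np.degrees(np.arctan2(l[1],l[0])).round(1),np.degrees(np.arctan2(-w[0],w[1])).round(1))
a=np.array([[182,117],[272,133],[249,248],[160,231]],float)
rep("port",a*[105/400,135/514]+[370,200],.155)
b=np.array([[122,103],[233,108],[212,270],[107,261]],float)
rep("cart",b*65/400+[225,235],.092)
im=cv2.imread("pics/top.png")
hsv=cv2.cvtColor(im,cv2.COLOR_BGR2HSV);print(im[265,245],im[255,250],im[270,238], im[265,255])
w=r.camera_info("wrist");V=np.array(w["view"]);s=r.get_state()
print("wrist cam pos",-V[:3,:3].T@V[:3,3],"axis",-V[2,:3],w["fx"],w["cx"],w["cy"])
def down(q,z):
    pass
E
```

```text
port [ 0.5517 -0.2538] L 0.056 W 0.0431 yaw -13.2 -11.6
cart [0.5289 0.072 ] L 0.0508 W 0.0343 yaw -6.7 -4.7
[138 142 140] [172 173 170] [138 162 171] [ 83  95 108]
wrist cam pos [ 0.16173273 -0.65829155  0.38484282] axis [ 0.24138184  0.08681089 -0.96653954] 382.4562745287126 325.41895444278396 237.3088768362894
```

>>> jog_arm(
  deltas=[
    [[1, 2.1, 5.0, 0.3, -0.031], [1, 2.1, 5.0, 0.3, -0.031], [1, 2.1, 5.0, 0.3, -0.031], [1, 2.1, 5.0, 0.3, -0.031], [1, 2.1, 5.0, 0, -0.031], [1, 2.1, 5.0, 0, -0.031], [1, 2.1, 5.0, 0, -0.031], [1, 2.1, 5.0, 0, -0.031]],
  ],
)

```text
time_s: 1.1
tcp_pos: [0.395, -0.234, 0.2575]
eef_rot: [180.0, 0.0, -174.6]
contact_force: [1.4, 0.3, -0.9]
gripper_width: 0.0879
gripper_force: 0.0
```

>>> jog_arm(
  deltas=[
    [[1, 2.1, 5.0, 0, -0.031], [1, 2.1, 5.0, 0, -0.031], [1, 2.1, 5.0, 0, -0.031], [1, 2.1, 5.0, 0, -0.031], [1, 2.1, 5.0, 0, -0.031], [1, 2.1, 5.0, 0, -0.031], [1, 0, 0, 0, 0]],
  ],
)

```text
time_s: 1.98
tcp_pos: [0.5217, 0.0672, 0.2567]
eef_rot: [-180.0, -0.1, 174.9]
contact_force: [0.4, -0.2, -0.7]
gripper_width: 0.0875
gripper_force: 0.0
```

```bash
python3 - <<'E'
from h import *
import json
s=r.get_state();c=r.camera_info("wrist");im=r.capture("wrist");cv2.imwrite("pics/w1.png",im)
json.dump({k:np.array(v).tolist() for k,v in c.items()},open("w1.json","w"))
print(s["time_s"],s["tcp_pos"],s["eef_rot"],s["joints"]);print(proj(c,[.529,.072,.092]))
E
```

```text
1.975 [0.52172361 0.06715482 0.25669635] [-1.79971827e+02 -5.71320628e-02  1.74938884e+02] [ 2.87126766e+01  6.06373668e+00 -1.69531885e+01 -9.05929730e-03
 -6.70462274e+01 -1.23770241e+02]
[[332.02448465 231.47382415]]
```

View pics/w1.png

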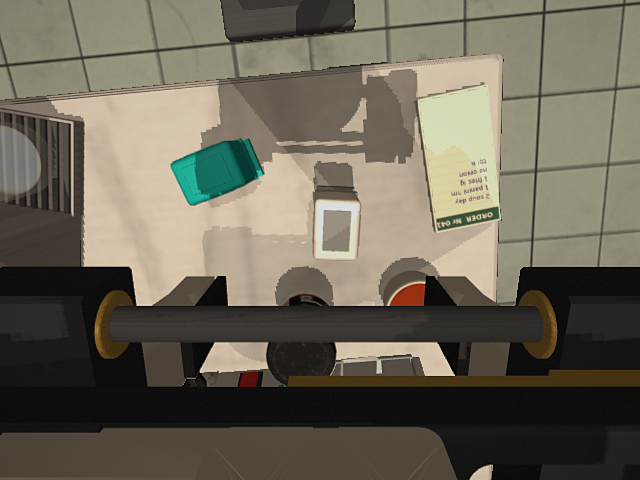

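The wrist view shows the cartridge's white top at about (337,229), columns 314–360 and rows 200–258, a few px right of the (332,231) predicted from the top camera. I'll measure it by mask.

```bash
python3 - <<'E'
from h import *
import json
c=json.load(open("w1.json"));im=cv2.imread("pics/w1.png")
m=np.zeros((480,640),np.uint8);m[190:268,300:372]=((im.min(2)>195)*255)[190:268,300:372]
cs,_=cv2.findContours(m,0,2);k=max(cs,key=cv2.contourArea)
P=ray(c,k[:,0,:]+0.0,.092)[:,:2]
(ct,(a,b),th)=cv2.minAreaRect((P*1000).astype(np.float32));print(ct,a,b,th)
bx=cv2.boxPoints((ct,(a,b),th))/1000;print(bx, proj(c,np.c_[bx,[.092]*4]).round(1).tolist())
print(cv2.boundingRect(k))
E
```

```text
(527.9468994140625, 75.38526916503906) 32.399532318115234 45.842864990234375 82.80491638183594
[[0.503177   0.06218393]
 [0.54865885 0.0564422 ]
 [0.5527168  0.08858661]
 [0.50723493 0.09432834]] [[317.2, 201.5], [315.4, 255.8], [354.1, 257.2], [357.4, 203.0]]
(316, 202, 42, 55)
```

Cartridge: centre about (0.528, 0.0745), yaw about -6.5° (tool 173.5°). The two views agree within 3 mm. I'll grip it by the top 15 mm, so it can be released as deep as possible.

>>> jog_arm(
  deltas=[
    [[0.6, 0.6, 0.7, -3, -0.025], [0.6, 0, 0, -4, 0], [0.6, 0, 0, -4, 0], [0.6, 0, 0, -3, 0], [0.6, 0, 0, -1.5, 0], [0.6, 0, 0, -0.6, 0], [0.6, 0, 0, 0, 0], [0.6, 0, 0, 0, 0]],
  ],
)

```text
time_s: 3.02
tcp_pos: [0.5275, 0.0715, 0.0976]
eef_rot: [179.9, 0.1, 173.3]
contact_force: [-0.4, -0.5, 0.3]
gripper_width: 0.0698
gripper_force: 0.0
```

>>> jog_arm(
  deltas=[
    [[-1, 0, 0, 0, 0], [-1, 0, 0, 0, 0], [-1, 0, 0, 0, 0], [-1, 0, 0, 0, 0], [-1, 0, 0, 0, 0], [-1, 0, 0, 0, 0]],
  ],
  force=15,
)

```text
time_s: 3.78
tcp_pos: [0.5271, 0.0715, 0.0967]
eef_rot: [180.0, 0.0, 173.3]
contact_force: [1.1, 1.3, 2.2]
gripper_width: 0.0384
gripper_force: 14.9
```

>>> jog_arm(
  deltas=[
    [[-1, 0, 0, 2, 0], [-1, 0, 0, 4, 0], [-1, 0, 0, 4.5, 0], [-1, 0.5, -2, 4.5, -0.02], [-1, 1, -4, 3, -0.02], [-1, 1, -4.5, 1.5, -0.02], [-1, 1, -4.5, 0, -0.02], [-1, 1, -4.5, 0, -0.02]],
  ],
)

```text
time_s: 4.78
tcp_pos: [0.5714, -0.1251, 0.291]
eef_rot: [180.0, -0.1, 167.6]
contact_force: [0.5, 0.7, -2.8]
gripper_width: 0.0382
gripper_force: 14.8
```

>>> jog_arm(
  deltas=[
    [[-1, 0.5, -1, 0, 0], [-1, 0, 0, 0, 0], [-1, 0, 0, 0, 0]],
  ],
)

```text
time_s: 5.15
tcp_pos: [0.5765, -0.133, 0.2912]
eef_rot: [180.0, -0.1, 167.6]
contact_force: [-0.2, 0.3, -2.6]
gripper_width: 0.0377
gripper_force: 14.9
```

```bash
python3 - <<'E'
from h import *
import json
s=r.get_state();c=r.camera_info("wrist");im=r.capture("wrist");cv2.imwrite("pics/w2.png",im)
json.dump({k:np.array(v).tolist() for k,v in c.items()},open("w2.json","w"))
print(s["time_s"],s["tcp_pos"],s["eef_rot"],s["contact_force"],s["gripper_width"]);print(proj(c,[.5517,-.2538,.155]))
E
```

```text
5.15 [ 0.57648208 -0.13298576  0.29115084] [ 1.79996374e+02 -5.36805764e-02  1.67641176e+02] [-0.18413103  0.25037654 -2.61651967] 0.037737562409986034
[[159.88836449 233.66382487]]
```

View pics/w2.png

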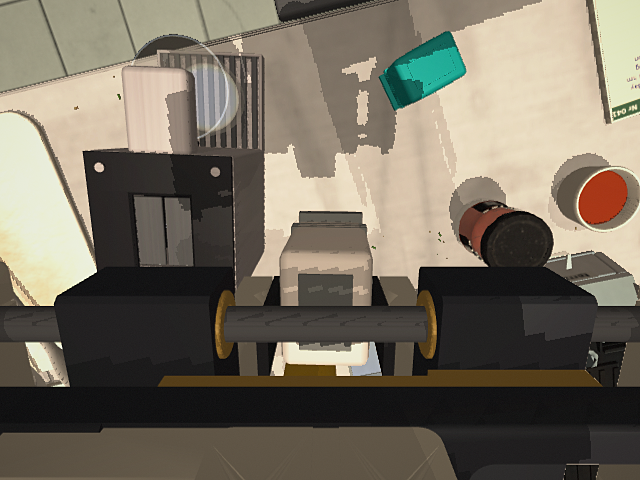

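The wrist view shows the cartridge in hand (columns 281–372) and the port at columns 133–192 with its front edge at row 195. Its back edge is hidden behind the gripper at row 266, so I'll shift +x to see it whole.

>>> jog_arm(
  deltas=[
    [[-1, 2, 0, 0, 0], [-1, 2, 0, 0, 0], [-1, 0, 0, 0, 0], [-1, 0, 0, 0, 0]],
  ],
)

```text
time_s: 5.7
tcp_pos: [0.6164, -0.1329, 0.2914]
eef_rot: [180.0, -0.0, 167.7]
contact_force: [0.2, -0.3, -2.1]
gripper_width: 0.038
gripper_force: 14.9
```

```bash
python3 - <<'E'
from h import *
import json
s=r.get_state();c=r.camera_info("wrist");im=r.capture("wrist");cv2.imwrite("pics/w3.png",im)
json.dump({k:np.array(v).tolist() for k,v in c.items()},open("w3.json","w"))
print(s["time_s"],s["tcp_pos"],s["eef_rot"])
p=proj(c,[.5517,-.2538,.155])[0];print(p)
u,v=p.astype(int);a=cv2.resize(im[v-55:v+55,u-55:u+55],(400,400),interpolation=cv2.INTER_CUBIC)
b=cv2.resize(im[190:390,240:400],(400,500),interpolation=cv2.INTER_CUBIC)
cv2.imwrite("pics/w3c.png",np.hstack([cv2.copyMakeBorder(a,0,100,0,0,cv2.BORDER_CONSTANT),b]));print(u-55,v-55)
E
```

```text
5.7 [ 0.61643898 -0.13291343  0.29142816] [ 1.79998863e+02 -3.24767354e-02  1.67670307e+02]
[142.19153493 180.89098052]
87 125
```

View pics/w3c.png

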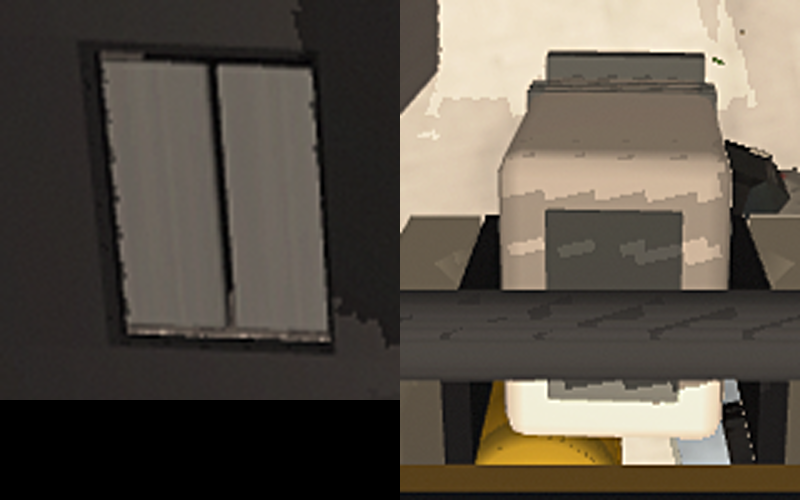

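In the crop the opening's rim has corners near (80,41), (320,52), (334,350) and (110,345). The cartridge's top face runs from row 155 to 437 and column 502 to 730, with its foot edge at row 52.

```bash
python3 - <<'E'
from h import *
import json
c=json.load(open("w3.json"))
T=np.array([.6164,-.1329]);y=np.radians(167.67)
ex=-np.array([np.cos(y),np.sin(y)]);ey=np.array([-ex[1],ex[0]])   # axes near world x,y
def rel(P):P=P[:,:2]-T;return np.c_[P@ex,P@ey]*1000
def q(n,px,z):
    P=ray(c,px,z);A=rel(P);print(n,"world",P.mean(0)[:2].round(4),"rel",A.mean(0).round(1));print(A.round(1).tolist())
o=np.array([87,125])
for n,a in(("outer",[[80,41],[320,52],[334,352],[110,347]]),("inner",[[98,50],[316,55],[331,345],[125,335]])):
    q(n,np.array(a)*110/400+o,.155)
k=np.array([.4,.4]);o2=np.array([240,190])
zt=.2867
q("cart top LRrearfront",np.array([[102,170],[330,170],[104,400],[322,400]])*k+o2,zt)
q("top front/rear mid",np.array([[215,152],[215,438]])*k+o2,zt)
q("foot front bottom",np.array([[148,52],[305,52]])*k+o2,zt-.092)
E
```

```text
outer world [ 0.552  -0.2517] rel [ -37.6 -129.8]
[[-68.4, -151.4], [-66.5, -105.4], [-7.3, -108.4], [-8.2, -153.9]]
inner world [ 0.5518 -0.2503] rel [ -38.  -128.5]
[[-66.8, -148.1], [-65.9, -106.2], [-8.7, -108.9], [-10.7, -150.6]]
cart top LRrearfront world [ 0.615  -0.1322] rel [-1.5  0.4]
[[-22.0, -17.5], [-22.1, 18.8], [19.1, -18.3], [19.0, 18.8]]
top front/rear mid world [ 0.6172 -0.1325] rel [0.7 0.5]
[[-25.0, 0.5], [26.4, 0.6]]
foot front bottom world [ 0.5943 -0.1246] rel [-23.4   3.4]
[[-23.3, -16.3], [-23.4, 23.2]]
```

Reading the wrist camera against the gripped cartridge shows a bias of about +3.5 mm along y. Corrected, both cameras put the port at about (0.551, -0.2546) with yaw about -14.3°. I'll move above it.

>>> jog_arm(
  deltas=[
    [[-1, -2, -4, 0, -0.035], [-1, -2, -4, 0, 0], [-1, -2, -3, 0, 0], [-1, -0.6, -1.15, 0, 0], [-1, 0, 0, -1, 0], [-1, 0, 0, -1.5, 0], [-1, 0, 0, -0.5, 0], [-1, 0, 0, 0, 0]],
  ],
)

```text
time_s: 6.75
tcp_pos: [0.5509, -0.2546, 0.2606]
eef_rot: [-180.0, -0.1, 165.7]
contact_force: [0.2, 0.6, -2.9]
gripper_width: 0.0379
gripper_force: 14.9
```

```bash
python3 - <<'E'
from h import *
im=r.capture("scene");t=r.capture("top");w=r.capture("wrist");s=r.get_state();print(s["tcp_pos"],s["eef_rot"],s["contact_force"],s["moment"])
a=cv2.resize(im[110:230,310:430],(400,400),interpolation=cv2.INTER_CUBIC);b=cv2.resize(w[110:390,180:460],(400,400),interpolation=cv2.INTER_CUBIC)
cv2.imwrite("pics/s4.png",np.hstack([a,b]))
E
```

```text
[ 0.55129065 -0.25502413  0.26188102] [-1.79992565e+02  2.95061595e-02  1.65639104e+02] [-0.63690308 -0.19268048 -2.37967068] [-0.01989742 -0.09000003  0.01650899]
```

View pics/s4.png

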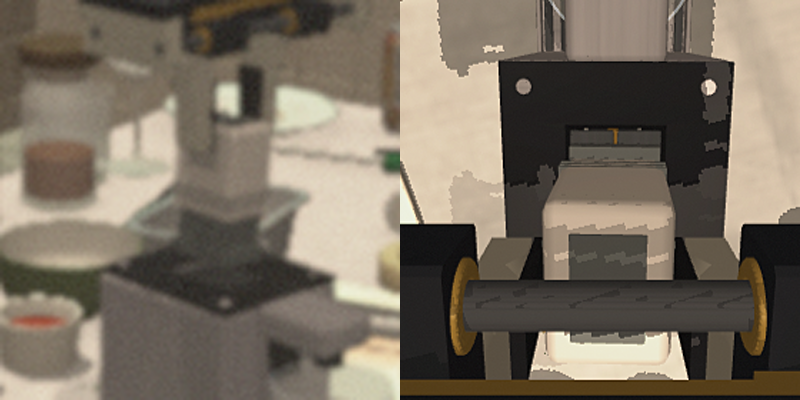

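The foot (crop columns 568–664, near edge at row about 147) sits centred in the port's rim (columns 566–668, front edge at row 127) and its edges run parallel to it. It is perhaps 0.5 mm too far along +x. I'll correct that and descend gently.

>>> jog_arm(
  deltas=[
    [[-1, -0.06, 0.02, -0.5, 0], [-1, 0, 0, -0.4, 0], [-1, 0, 0, -0.3, 0], [-1, 0, 0, -0.2, 0], [-1, 0, 0, 0, 0]],
  ],
)

```text
time_s: 7.52
tcp_pos: [0.5503, -0.2551, 0.2475]
eef_rot: [-180.0, -0.0, 165.6]
contact_force: [0.1, -0.4, -3.3]
gripper_width: 0.0378
gripper_force: 14.9
```

>>> jog_arm(
  deltas=[
    [[-1, 0, 0, -0.3, 0], [-1, 0, 0, -0.3, 0], [-1, 0, 0, -0.3, 0], [-1, 0, 0, 0, 0]],
  ],
)

```text
time_s: 8.02
tcp_pos: [0.5507, -0.255, 0.2389]
eef_rot: [180.0, 0.1, 165.6]
contact_force: [0.4, 1.7, 2.6]
gripper_width: 0.038
gripper_force: 15.0
```

>>> jog_arm(
  deltas=[
    [[-1, 0, 0.03, -0.3, 0], [-1, 0, 0, -0.3, 0], [-1, 0, 0, -0.3, 0], [-1, 0, 0, 0, 0]],
  ],
)

```text
time_s: 8.52
tcp_pos: [0.55, -0.2546, 0.2287]
eef_rot: [180.0, -0.1, 165.6]
contact_force: [1.1, -0.5, -2.1]
gripper_width: 0.038
gripper_force: 14.9
```

>>> jog_arm(
  deltas=[
    [[-1, 0, 0, -0.3, 0], [-1, 0, 0, -0.3, 0], [-1, 0, 0, -0.2, 0], [-1, 0, 0, 0, 0]],
  ],
)

```text
time_s: 9.02
tcp_pos: [0.5499, -0.2546, 0.2208]
eef_rot: [180.0, -0.1, 165.6]
contact_force: [-0.5, 0.1, -2.0]
gripper_width: 0.038
gripper_force: 14.9
```

>>> jog_arm(
  deltas=[
    [[-1, 0.03, 0, -0.25, 0], [-1, 0, 0, -0.25, 0], [-1, 0, 0, -0.25, 0], [-1, 0, 0, 0, 0]],
  ],
)

```text
time_s: 9.52
tcp_pos: [0.5504, -0.2546, 0.2136]
eef_rot: [180.0, -0.0, 165.6]
contact_force: [0.9, 0.3, -4.1]
gripper_width: 0.038
gripper_force: 14.9
```

>>> jog_arm(
  deltas=[
    [[-1, 0, 0, -0.25, 0], [-1, 0, 0, -0.25, 0], [-1, 0, 0, -0.25, 0], [-1, 0, 0, 0, 0]],
  ],
)

```text
time_s: 10.02
tcp_pos: [0.5504, -0.2546, 0.2062]
eef_rot: [180.0, -0.0, 165.6]
contact_force: [0.5, 0.3, -3.5]
gripper_width: 0.038
gripper_force: 14.9
```

>>> jog_arm(
  deltas=[
    [[-1, 0, 0, -0.3, 0], [-1, 0, 0, -0.3, 0], [-1, 0, 0, -0.3, 0], [-1, 0, 0, -0.2, 0], [-1, 0, 0, 0, 0]],
  ],
)

```text
time_s: 10.65
tcp_pos: [0.5505, -0.2546, 0.1952]
eef_rot: [180.0, -0.0, 165.6]
contact_force: [1.6, 0.6, -2.5]
gripper_width: 0.038
gripper_force: 14.9
```

>>> jog_arm(
  deltas=[
    [[-1, 0, 0, -0.3, 0], [-1, 0, 0, -0.3, 0], [-1, 0, 0, -0.3, 0], [-1, 0, 0, -0.3, 0], [-1, 0, 0, -0.3, 0], [-1, 0, 0, -0.1, 0], [-1, 0, 0, 0, 0]],
  ],
)

```text
time_s: 11.52
tcp_pos: [0.551, -0.2543, 0.1795]
eef_rot: [180.0, 0.0, 165.6]
contact_force: [1.7, 5.1, 2.1]
gripper_width: 0.0381
gripper_force: 14.9
```

>>> jog_arm(
  deltas=[
    [[-1, 0.02, 0.05, 0, 0], [-1, 0, 0.03, 0, 0], [-1, 0, 0, 0, 0]],
  ],
)

```text
time_s: 11.9
tcp_pos: [0.5508, -0.2541, 0.1794]
eef_rot: [-180.0, 0.0, 165.6]
contact_force: [3.0, 1.1, -0.4]
gripper_width: 0.0379
gripper_force: 14.9
```

>>> jog_arm(
  deltas=[
    [[-1, 0.03, 0, -0.2, 0], [-1, 0, 0, 0, 0], [-0.12, 0, 0, 0, 0], [-0.12, 0, 0, 0, 0], [-0.12, 0, 0, 0, 0]],
  ],
  force=3,
)

```text
time_s: 12.52
tcp_pos: [0.5509, -0.254, 0.1774]
eef_rot: [-180.0, -0.0, 165.6]
contact_force: [1.0, 1.3, -0.2]
gripper_width: 0.0384
gripper_force: 0.9
```

```bash
python3 - <<'E'
from h import *
w=r.capture("wrist");s=r.get_state();print(s["tcp_pos"],s["contact_force"],s["gripper_width"])
cv2.imwrite("pics/w5.png",cv2.resize(w[110:390,180:460],(400,400)))
E
```

```text
[ 0.55090968 -0.25399262  0.17745153] [0.53306194 1.98623737 0.32036594] 0.03850393242764996
```

View pics/w5.png

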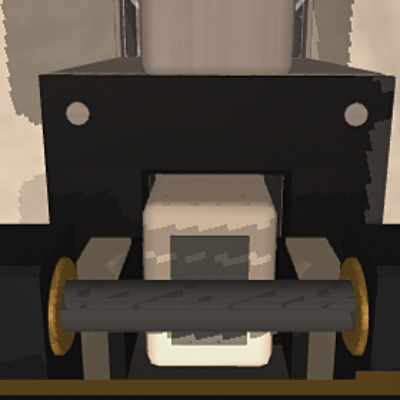

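The view shows the cartridge (columns 145–277) still standing in the opening at the height where it was released, so the flap and well friction holds it. I'll open further, rise, close, and press from above.

>>> jog_arm(
  deltas=[
    [[-0.08, 0, 0, 0, 0], [0, 0, 0, 0, 0], [0.1, 0, 0, 0, 0], [0.1, 0, 0, 2, 0], [0.1, 0, 0, 2, 0], [0.1, 0, 0, 1, 0], [-1, 0, 0, 0, 0], [-1, 0, 0, 0, 0]],
  ],
)

```text
time_s: 13.58
tcp_pos: [0.5506, -0.2537, 0.2267]
eef_rot: [180.0, -0.1, 165.6]
contact_force: [-0.4, 0.8, -0.3]
gripper_width: 0.0336
gripper_force: 0.0
```

```bash
python3 - <<'E'
from h import *
w=r.capture("wrist");s=r.get_state();print(s["tcp_pos"],s["contact_force"],s["gripper_width"])
cv2.imwrite("pics/w6.png",cv2.resize(w[110:390,180:460],(400,400)))
E
```

```text
[ 0.55061049 -0.25377689  0.22661368] [ 0.73392428  0.39289574 -0.07376332] 0.02954217178401864
```

View pics/w6.png

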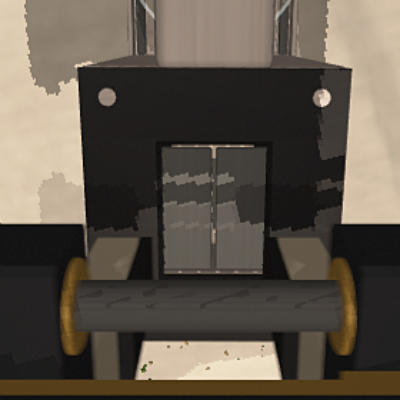

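The cartridge slid down on its own and the flap has closed over it (leaves at crop columns 163–265, rows 145–274). Next I'll press gently through the flap with closed fingertips.

>>> jog_arm(
  deltas=[
    [[-1, 0, 0, 0, 0], [-1, 0, 0, -0.5, 0], [-1, 0, 0, -1, 0], [-1, 0, 0, -1, 0], [-1, 0, 0, -1, 0], [-1, 0, 0, -0.8, 0], [-1, 0, 0, -0.5, 0], [-1, 0, 0, 0, 0]],
  ],
  force=10,
)

```text
time_s: 14.62
tcp_pos: [0.5509, -0.2539, 0.1792]
eef_rot: [-180.0, -0.0, 165.6]
contact_force: [-0.5, -0.3, -0.7]
gripper_width: 0.0007
gripper_force: 0.0
```

>>> jog_arm(
  deltas=[
    [[-1, 0, 0, -0.5, 0], [-1, 0, 0, -0.5, 0], [-1, 0, 0, -0.3, 0], [-1, 0, 0, -0.2, 0], [-1, 0, 0, 0, 0]],
  ],
)

```text
time_s: 15.25
tcp_pos: [0.5512, -0.254, 0.1648]
eef_rot: [-180.0, 0.0, 165.6]
contact_force: [0.4, -0.2, 2.2]
gripper_width: 0.0007
gripper_force: 1.5
```

>>> jog_arm(
  deltas=[
    [[-1, 0, 0, -0.2, 0], [-1, 0, 0, -0.2, 0], [-1, 0, 0, -0.2, 0], [-1, 0, 0, -0.2, 0], [-1, 0, 0, 0, 0]],
  ],
)

```text
time_s: 15.88
tcp_pos: [0.5514, -0.2538, 0.1565]
eef_rot: [180.0, 0.0, 165.6]
contact_force: [0.8, 0.1, 2.3]
gripper_width: 0.0006
gripper_force: 2.2
```

>>> jog_arm(
  deltas=[
    [[-1, 0, 0, -0.2, 0], [-1, 0, 0, -0.2, 0], [-1, 0, 0, 0, 0]],
  ],
)

```text
time_s: 16.25
tcp_pos: [0.5511, -0.2539, 0.1522]
eef_rot: [180.0, -0.0, 165.6]
contact_force: [1.8, 0.6, 2.0]
gripper_width: 0.0001
gripper_force: 1.9
```

>>> jog_arm(
  deltas=[
    [[-1, 0, 0, -0.2, 0], [-1, 0, 0, -0.2, 0], [-1, 0, 0, 0, 0]],
  ],
)

```text
time_s: 16.62
tcp_pos: [0.5508, -0.2538, 0.1481]
eef_rot: [180.0, -0.0, 165.6]
contact_force: [1.2, 1.0, 1.6]
gripper_width: 0.0002
gripper_force: 1.8
```

>>> jog_arm(
  deltas=[
    [[-1, 0, 0, -0.1, 0], [-1, 0, 0, -0.1, 0], [-1, 0, 0, -0.1, 0], [-1, 0, 0, 0, 0]],
  ],
)

```text
time_s: 17.12
tcp_pos: [0.551, -0.2539, 0.1454]
eef_rot: [-180.0, -0.0, 165.6]
contact_force: [1.5, 0.6, 1.8]
gripper_width: 0.0008
gripper_force: 1.6
```

>>> jog_arm(
  deltas=[
    [[-1, 0, 0, -0.1, 0], [-1, 0, 0, -0.1, 0], [-1, 0, 0, 0, 0]],
  ],
)

```text
time_s: 17.5
tcp_pos: [0.5511, -0.2539, 0.1434]
eef_rot: [180.0, -0.0, 165.6]
contact_force: [0.5, 0.0, 2.3]
gripper_width: 0.0007
gripper_force: 1.5
```

>>> jog_arm(
  deltas=[
    [[-1, 0, 0, -0.1, 0], [-1, 0, 0, -0.1, 0], [-1, 0, 0, 0, 0]],
  ],
)

```text
time_s: 17.88
tcp_pos: [0.5513, -0.2541, 0.1421]
eef_rot: [-180.0, 0.0, 165.6]
contact_force: [-0.4, 0.3, 6.4]
gripper_width: 0.0001
gripper_force: 3.1
```

>>> jog_arm(
  deltas=[
    [[-1, 0, 0, -0.1, 0], [-1, 0, 0, 0, 0]],
  ],
)

```text
time_s: 18.12
tcp_pos: [0.5514, -0.254, 0.141]
eef_rot: [-180.0, 0.1, 165.6]
contact_force: [0.7, 0.4, 3.7]
gripper_width: 0.0002
gripper_force: 1.9
```

>>> jog_arm(
  deltas=[
    [[-1, 0, 0, -0.1, 0], [-1, 0, 0, -0.1, 0], [-1, 0, 0, 0, 0]],
  ],
)

```text
time_s: 18.5
tcp_pos: [0.5512, -0.2537, 0.1384]
eef_rot: [180.0, 0.0, 165.6]
contact_force: [2.0, 2.1, 3.0]
gripper_width: 0.0006
gripper_force: 2.7
```

>>> jog_arm(
  deltas=[
    [[-1, 0, 0, -0.1, 0], [-1, 0, 0, -0.1, 0], [-1, 0, 0, 0, 0]],
  ],
)

```text
time_s: 18.88
tcp_pos: [0.5514, -0.2535, 0.1369]
eef_rot: [180.0, 0.0, 165.6]
contact_force: [1.3, 4.3, 6.6]
gripper_width: 0.0005
gripper_force: 3.9
```

>>> jog_arm(
  deltas=[
    [[-1, 0, 0, -0.1, 0], [-1, 0, 0, 0, 0]],
  ],
)

```text
time_s: 19.12
tcp_pos: [0.5516, -0.2535, 0.1361]
eef_rot: [180.0, 0.1, 165.6]
contact_force: [0.6, 4.8, 7.6]
gripper_width: 0.0005
gripper_force: 4.4
```

>>> jog_arm(
  deltas=[
    [[-1, 0, 0, -0.1, 0], [-1, 0, 0, 0, 0]],
  ],
)

```text
time_s: 19.38
tcp_pos: [0.5518, -0.2534, 0.1353]
eef_rot: [180.0, 0.1, 165.6]
contact_force: [0.5, 6.2, 8.9]
gripper_width: 0.0004
gripper_force: 4.8
```

>>> jog_arm(
  deltas=[
    [[-1, 0, 0, -0.1, 0], [-1, 0, 0, 0, 0]],
  ],
)

```text
time_s: 19.62
tcp_pos: [0.552, -0.2533, 0.1347]
eef_rot: [180.0, 0.1, 165.6]
contact_force: [0.4, 7.3, 11.4]
gripper_width: 0.0003
gripper_force: 6.2
```

Lateral force is building along with the push, so I'll relieve it sideways before pressing on.

>>> jog_arm(
  deltas=[
    [[-1, 0, 0.1, 0, 0], [-1, 0, 0.05, 0, 0], [-1, 0, 0, 0, 0]],
  ],
)

```text
time_s: 20.0
tcp_pos: [0.5511, -0.2526, 0.1336]
eef_rot: [-180.0, 0.0, 165.6]
contact_force: [1.2, -0.2, 3.6]
gripper_width: 0.0004
gripper_force: 2.7
```

>>> jog_arm(
  deltas=[
    [[-1, 0, 0, -0.1, 0], [-1, 0, 0, 0, 0]],
  ],
)

```text
time_s: 20.25
tcp_pos: [0.551, -0.2524, 0.1326]
eef_rot: [-180.0, -0.0, 165.6]
contact_force: [0.4, 0.5, 5.4]
gripper_width: 0.0007
gripper_force: 3.1
```

>>> jog_arm(
  deltas=[
    [[-1, 0, 0, -0.1, 0], [-1, 0, 0, 0, 0]],
  ],
)

```text
time_s: 20.5
tcp_pos: [0.5511, -0.2523, 0.1317]
eef_rot: [180.0, -0.0, 165.6]
contact_force: [0.5, 3.1, 6.0]
gripper_width: 0.0004
gripper_force: 3.7
```

>>> jog_arm(
  deltas=[
    [[-1, 0, 0, -0.1, 0], [-1, 0, 0, 0, 0]],
  ],
)

```text
time_s: 20.75
tcp_pos: [0.5512, -0.2523, 0.1309]
eef_rot: [180.0, 0.0, 165.6]
contact_force: [0.3, 2.4, 7.8]
gripper_width: 0.0007
gripper_force: 4.4
```

>>> jog_arm(
  deltas=[
    [[-1, 0, 0.03, -0.1, 0], [-1, 0, 0, 0, 0]],
  ],
)

```text
time_s: 21.0
tcp_pos: [0.5513, -0.252, 0.1299]
eef_rot: [180.0, 0.0, 165.6]
contact_force: [0.6, 2.4, 6.9]
gripper_width: 0.0004
gripper_force: 4.2
```

>>> jog_arm(
  deltas=[
    [[-1, 0, 0.03, -0.1, 0], [-1, 0, 0, 0, 0]],
  ],
)

```text
time_s: 21.25
tcp_pos: [0.5513, -0.2519, 0.129]
eef_rot: [-180.0, 0.0, 165.6]
contact_force: [1.1, 1.6, 8.0]
gripper_width: 0.0004
gripper_force: 4.2
```

>>> jog_arm(
  deltas=[
    [[-1, 0, 0.02, -0.1, 0], [-1, 0, 0, 0, 0]],
  ],
)

```text
time_s: 21.5
tcp_pos: [0.5513, -0.2518, 0.1281]
eef_rot: [-180.0, 0.0, 165.6]
contact_force: [0.6, 1.8, 8.4]
gripper_width: 0.0005
gripper_force: 5.4
```

>>> jog_arm(
  deltas=[
    [[-1, 0, 0.02, -0.1, 0], [-1, 0, 0, 0, 0]],
  ],
)

```text
time_s: 21.75
tcp_pos: [0.5514, -0.2518, 0.1278]
eef_rot: [-180.0, 0.1, 165.6]
contact_force: [-1.5, 1.3, 11.9]
gripper_width: 0.0006
gripper_force: 7.7
```

>>> jog_arm(
  deltas=[
    [[-1, 0, 0.01, -0.1, 0], [-1, 0, 0, 0, 0]],
  ],
)

```text
time_s: 22.0
tcp_pos: [0.5515, -0.2518, 0.1274]
eef_rot: [-180.0, 0.1, 165.6]
contact_force: [-3.4, 1.0, 16.3]
gripper_width: 0.0003
gripper_force: 9.6
```

The push has stiffened, which suggests the seal ring or the bolts. I'll back off a few mm to see whether the cartridge follows.

>>> jog_arm(
  deltas=[
    [[-1, 0, 0, 0.2, 0], [-1, 0, 0, 0, 0]],
  ],
)

```text
time_s: 22.25
tcp_pos: [0.5514, -0.2517, 0.1276]
eef_rot: [-180.0, 0.0, 165.6]
contact_force: [3.1, -1.8, 2.1]
gripper_width: 0.0005
gripper_force: 8.1
```

>>> jog_arm(
  deltas=[
    [[-1, 0, 0, 0.2, 0], [-1, 0, 0, 0, 0]],
  ],
)

```text
time_s: 22.5
tcp_pos: [0.5505, -0.2514, 0.1288]
eef_rot: [-180.0, -0.1, 165.6]
contact_force: [3.0, -3.2, -1.7]
gripper_width: 0.0006
gripper_force: 2.7
```

>>> jog_arm(
  deltas=[
    [[-1, 0, 0, 0.2, 0], [-1, 0, 0, 0, 0]],
  ],
)

```text
time_s: 22.75
tcp_pos: [0.55, -0.2509, 0.1308]
eef_rot: [180.0, -0.1, 165.6]
contact_force: [0.3, 0.3, -3.5]
gripper_width: 0.0005
gripper_force: 2.6
```

>>> jog_arm(
  deltas=[
    [[-1, 0, -0.1, 0.5, 0], [-1, 0, 0, 0.5, 0], [-1, 0, 0, 0, 0], [-1, 0, 0, 0, 0], [-1, 0, 0, -0.4, 0], [-1, 0, 0, -0.3, 0], [-1, 0, 0, -0.2, 0], [-1, 0, 0, 0, 0]],
  ],
)

```text
time_s: 23.75
tcp_pos: [0.5512, -0.2523, 0.1322]
eef_rot: [180.0, -0.0, 165.6]
contact_force: [0.9, -0.6, -0.6]
gripper_width: 0.0007
gripper_force: 1.8
```

>>> jog_arm(
  deltas=[
    [[-1, 0, 0, -0.15, 0], [-1, 0, 0, 0, 0]],
  ],
)

```text
time_s: 24.0
tcp_pos: [0.5512, -0.2522, 0.1311]
eef_rot: [180.0, 0.0, 165.6]
contact_force: [1.1, 0.4, 1.3]
gripper_width: 0.0007
gripper_force: 2.1
```

>>> jog_arm(
  deltas=[
    [[-1, 0, 0, -0.15, 0], [-1, 0, 0, 0, 0]],
  ],
)

```text
time_s: 24.25
tcp_pos: [0.5514, -0.2521, 0.1299]
eef_rot: [180.0, 0.0, 165.6]
contact_force: [0.6, 2.8, 3.2]
gripper_width: 0.0007
gripper_force: 3.0
```

>>> jog_arm(
  deltas=[
    [[-1, 0, 0.02, -0.1, 0], [-1, 0, 0, 0, 0]],
  ],
)

```text
time_s: 24.5
tcp_pos: [0.5515, -0.252, 0.129]
eef_rot: [180.0, 0.1, 165.6]
contact_force: [1.1, 3.3, 4.9]
gripper_width: 0.0004
gripper_force: 3.2
```

>>> jog_arm(
  deltas=[
    [[-1, 0, 0.02, -0.1, 0], [-1, 0, 0, 0, 0]],
  ],
)

```text
time_s: 24.75
tcp_pos: [0.5516, -0.2519, 0.1281]
eef_rot: [180.0, 0.1, 165.6]
contact_force: [0.7, 3.3, 5.6]
gripper_width: 0.0003
gripper_force: 4.2
```

>>> jog_arm(
  deltas=[
    [[-1, 0, 0.02, -0.1, 0], [-1, 0, 0, 0, 0]],
  ],
)

```text
time_s: 25.0
tcp_pos: [0.5517, -0.2519, 0.1278]
eef_rot: [-180.0, 0.1, 165.6]
contact_force: [-0.6, 1.8, 10.1]
gripper_width: 0.0004
gripper_force: 6.9
```

The second push hits the hard stop at the same depth with less force before it (5.6 N against 8.4 N). So the bolts have already snapped over, and the cartridge rests about 2 mm above the stop. Withdrawing.

>>> jog_arm(
  deltas=[
    [[-1, 0, -0.05, 0.3, 0], [-1, 0, -0.05, 0.5, 0], [-1, 0, 0, 1, 0], [-1, 0, 0, 1.5, 0], [-1, 0, 0, 2, 0], [-1, 0, 0, 3, 0], [-1, 0, 0, 3, 0], [-1, 0, 0, 0, 0]],
  ],
)

```text
time_s: 26.0
tcp_pos: [0.5526, -0.2535, 0.2441]
eef_rot: [-180.0, 0.4, 165.6]
contact_force: [1.0, -0.1, -0.6]
gripper_width: 0.0002
gripper_force: 0.0
```

```bash
python3 - <<'E'
from h import *
w=r.capture("wrist");t=r.capture("top");s=r.get_state();print(s["time_s"],s["tcp_pos"],s["contact_force"])
b=cv2.resize(t[180:330,180:480],(400,200))
cv2.imwrite("pics/w7.png",np.hstack([cv2.resize(w[110:390,180:460],(400,400)),cv2.copyMakeBorder(b,0,200,0,0,cv2.BORDER_CONSTANT)]))
E
```

```text
26.1 [ 0.5511211  -0.25283282  0.24075192] [-0.32006807 -0.33084203  0.52292351]
```

View pics/w7.png

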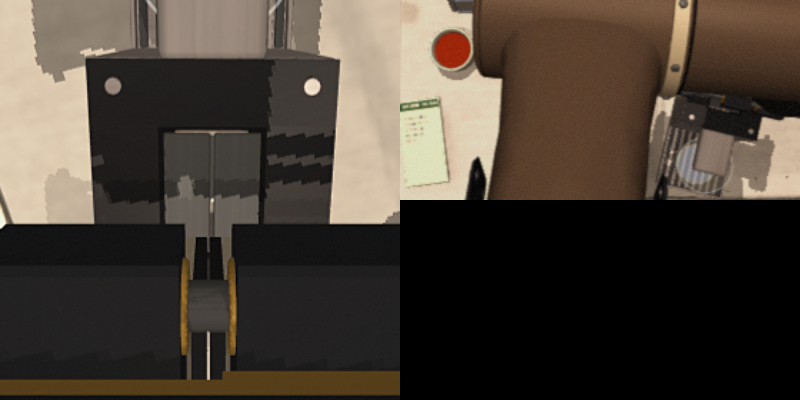

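The flap's leaves are closed (crop columns 163–262), the robot is clear, and the glass and ramekin are where they were. Handing in.

```bash
python3 -c "
from plant import r
print(r.close_job())"
```

```text
the job is handed in; nothing more can be done
None
```

I pushed the cartridge foot-first through the flap to the bottom and handed the job in at about 26 s, with the flap closed and the robot clear; the highest push I read was 16.3 N. That the catch holds is judged by feel: it stayed down when I let go, and pressing again took less force. The last picture shows the glass and ramekin in place, but the arm hid the jar, which I never went near.

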